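# Dispense one sample vial into the catch tray

### The arm

A 6-joint arm with a two-finger parallel gripper is mounted at the origin on the work surface. World frame = base frame: x ahead of the robot, y to its left, z up, the work surface at z = 0. Lengths are in m, angles in rad, forces in N, time in s.
With the tool pointing down it reaches from about 0.35 to 0.85 m from the base axis. Payload 8.1 kg.
Tool frame: the origin (TCP) lies midway between the tips of the shut fingers; the grasp point (between the pads) lies 19 mm behind it; z points along the fingers, y is the line along which they close (so a half turn about z gives the same grasp; the last joint's range is limited). The gripper opens to 93 mm and grips with 3 to 60 N. Pads are 15 mm wide; open, the fingers measure 128 mm over their backs; the gripper's body (75 mm by 188 mm) begins 65 mm behind the grasp point.
Start: joints at [1.264, 0.13, 1.488, -0, 1.523, -0.085], TCP at [0.132, 0.585, 0.219] pointing down, gripper open.
Joint ranges: [-2.96, 2.96], [-0.89, 2.26], [0.02, 2.5], [-1.34, 4.48], [0, 2.73], [-2.66, 2.66]. Speed limits (rad/s): [2.39, 2.39, 2.79, 3.14, 3.14, 3.14].

### API

Orientations are given as a rotation vector (axis times angle).
In Python, from plant import read_state, read_camera, get_calibration, close_job gives the robot as it stands.
- The arm moves only by the shell command python3 -m crank 'ROWS' [FORCE]. ROWS is JSON, a list that holds one entry, the list of rows, each a list of 7 numbers: the gripper's target within -1 to 1 (fully open at 1, half-way at 0, shut at -1), then the shift along the tool's x, y, z as a fraction of full scale, then the turn, a rotation vector about the tool's x, y, z as a fraction of full scale. In form: [[[grip, x, y, z, rx, ry, rz], ...]]. A call has exactly 5 rows; each row is the pose to reach, as a shift and turn from the pose commanded when the call began, along the tool's axes at that moment; what a row does not reach only later rows make up. Full scale, the value 1, is 0.5 m for a shift and 90 degrees for a turn. A row lasts 1/8 s, in which the tool goes at most 62.5 mm and 10.7 degrees, less where a joint would pass 70% of its speed; a pose out of reach is approached as far as the arm can. A call with a number of a shift or a turn outside -1 to 1 is refused whole. A call with a gripper value outside its range is refused whole. The fingers move at their own pace and stop on an object; FORCE is the grip in N (left out, the last holds). Time passes only in rows, so rows that repeat a pose let the fingers close, or fill a call up. It gives the time, the measured TCP pose, the force, the opening and the grip force at its end, in the units of the state.
- read_state(): the state, without advancing time (a new reading comes with each control period).
- read_camera(name): name is "scene" or "top" or "wrist"; returns the picture (420x560x3 uint8, red, green, blue); there is no depth.
- get_calibration(name): a dict with "fx", "fy", "cx", "cy" (pixels), "dist_coeffs" ([k1, k2, p1, p2, k3] as OpenCV has them; the pictures are not rectified), "eye" and "orientation" of the camera in the world; the wrist camera has in their place "mount" (4x4, takes a point from camera to tool coordinates, whose origin is the TCP and whose axes are the flange's). Camera axes: x right, y down, z forward; pixel columns grow to the right and rows downward; lengths in m; the calibration is good to about 2 mm. A picture is of the moment at which its call begins: read the wrist's pose just before it. get_calibration takes no time and is no camera call.
- close_job(): hands the job in; it is judged then, once.
The state is a dict: "t": time; "q": joint angles; "dq": joint speeds; "joint_torque": joint torques, N m; "tool_pos": TCP position; "orientation": TCP orientation; "force": force on the tool from outside, world axes, zero at the start; "wrist_torque": the same for the moment, N m; "opening": finger opening in m; "gripper_force": force on a finger pad.
Only numpy, scipy, OpenCV 4.12 (cv2) and the standard library are available. Lean on these libraries where they do the work, as an engineer would, in place of code of your own. Each camera call takes 0.05 s, during which the arm holds its last target. There are 200 camera calls.

### The job

Slide the white catch tray up against the foot of the vial dispenser, square and under the middle of its chute, blue tab outwards. Then pull the sprung slide out by its orange lug to its stop so that one vial, and only one, rolls down into the tray, and ease the slide back until it is fully home without letting it snap, leaving the tray in place and the other things on the bench alone.

Things in the scene. Friction and masses are not known exactly. Their poses are not given: they have to be found in the camera images.
- dispenser: White vial dispenser, fixed to the bench, 72 mm wide (grey foot 110 mm wide, 22 mm high). Origin on the bench below the chute; -x is its front, z up. Along its x: rear +169 mm; clear covered hopper with three vials stacked, +53 to +87 mm, top z 163 mm; white side walls up to z 111 mm, front end x -60 mm; front face of the foot x -65 mm. A hidden spring returns its slide.
- lip (a point): Middle of the front edge of the dispenser's steel chute, which slopes down to the front and is 52 mm wide: dispenser x -85 mm, y 0, 30 mm above the bench (26 mm clear beneath).
- dock (a point): Point on the bench where the tray's origin lies when the tray is in place: dispenser x -125 mm, y 0. There the tray's plain end touches the foot, its rim is under the lip and its x axis points along the dispenser's x.
- slide (a joint): Travel in m of the aluminium slide along the dispenser's -x: 0 fully home, 0.060 out at its stop. A spring pulls it home (4 N at 0, 10 N at 0.060); let go, it snaps back. It carries the lowest vial out; only in the last 10 mm does the vial fall on to the chute, then takes about 1 s to roll into the tray. With the slide home again the next vial drops into its pocket.
- lug (a point): Centre of the back face (facing the hopper) of the slide's orange lug, 135 mm above the bench, at dispenser x 0, y 0 when home. The lug is an upright plate 10 mm thick (along x), 44 mm wide, top 150 mm above the bench, on the front end of the flat slide (its top 111 mm above the bench). Behind it, a gap of 53 mm to the hopper, open above: fingers put down there can hook it.
- tray: Loose white catch tray, 120 mm (x) by 100 mm (y), 22 mm high, walls and floor 4 mm, about 0.35 kg. Origin at the centre of its underside. At its -x end stands a blue grip tab: centre x -66 mm, 12 mm thick (x), 36 mm wide (y), top 55 mm above the bench. Its plain +x end goes towards the dispenser.
- tab (a point): Top centre of the tray's blue grip tab: tray x -66 mm, y 0, 55 mm above its underside. It points away from the dispenser when the tray is in place.
- vial_low: The lowest vial: amber with a blue cap, 22 mm diameter, 46 mm long, lying along its y, in the slide's pocket at the start; origin at its centre. About 22 g.
- vial_mid: The middle vial in the hopper, same kind; origin at its centre, 121 mm above the bench at the start, 99 mm when it has dropped into the pocket of the slide.
- vial_top: The top vial in the hopper, same kind; origin at its centre.
- amber_jar: Bystander, to be left alone: amber jar with a black lid, 60 mm across, 60 mm tall; origin under its middle.
- tube: Bystander, to be left alone: clear tube with an orange cap, 30 mm across, 100 mm tall, standing; origin under its middle.
- column_box: Bystander, to be left alone: blue and green carton, 55 x 240 x 45 mm, lying; origin under its middle.
- note_pad: Bystander, to be left alone: green note pad, 76 x 76 x 12 mm; origin under its middle.
- wrench: Bystander, to be left alone: steel open-ended wrench, 140 mm long, lying flat; origin below its middle.
- beaker: Bystander, to be left alone: clear beaker, 70 mm across, 90 mm tall; origin under its middle.
- vial_rack: Bystander, to be left alone: empty blue vial box with compartments, 90 x 140 x 35 mm; origin under its middle.
Things that resemble listed ones, but are neither listed nor needed, are in the scene too. Several things have the shape of the tray; the one meant has the colours described above.

How it is judged:
By the outcome, as a careful person would: the job done as asked, in the order asked, and still so for the second after the job is handed in, with the robot touching nothing.
It also fails if it takes over 58 s, if anything falls off the work surface, if the arm or the gripper's body presses on something with over 40 N, if the wrist force passes 120 N, or if a joint passes its speed limit or range.

## Working session

There is one attempt and no reset: what is moved stays moved. The work goes in short steps, Python scripts to look and compute and a shell command to move; the robot and the scene stay as the last step left them, time stands still between calls to the robot, and variables do not carry over. Pictures are saved under pics/ and viewed, at most 10 in all, crops included, and the job is handed in when it is done.

```bash
mkdir -p pics; ls
python3 - <<'E'
from plant import *
import cv2,json
for n in ["scene","top"]:
    im=read_camera(n); cv2.imwrite(f"pics/{n}0.png",im[:,:,::-1])
    print(n,get_calibration(n))
print(get_calibration("wrist"));print(read_state())
E
```

```text
pics
scene {'fx': 533.7196745919753, 'fy': 533.7196745919753, 'cx': 284.2807061583041, 'cy': 214.23728890474567, 'dist_coeffs': array([-0.19636365,  0.        ,  0.        ,  0.        ,  0.        ]), 'eye': array([1.188725  , 0.47900248, 1.18139347]), 'orientation': array([-1.23048599, -2.44935559,  0.84107137])}
top {'fx': 541.961845748445, 'fy': 541.961845748445, 'cx': 277.86575549736835, 'cy': 223.05874041374065, 'dist_coeffs': array([-0.09383429,  0.        ,  0.        ,  0.        ,  0.        ]), 'eye': array([ 0.41307169, -0.03831763,  1.65533344]), 'orientation': array([-2.18129418,  2.14895746, -0.07216228])}
{'fx': 362.1498133537258, 'fy': 362.1498133537258, 'cx': 279.0538527411272, 'cy': 210.2586183240377, 'dist_coeffs': array([-0.0896015,  0.       ,  0.       ,  0.       ,  0.       ]), 'mount': array([[-6.08207211e-04, -9.58772451e-01, -2.84174273e-01,
         7.85669514e-02],
       [ 9.99999721e-01, -7.06466076e-04,  2.43277371e-04,
         9.01054181e-04],
       [-4.34007125e-04, -2.84174045e-01,  9.58772613e-01,
        -1.64587433e-01],
       [ 0.00000000e+00,  0.00000000e+00,  0.00000000e+00,
         1.00000000e+00]])}
{'t': 0.1, 'q': array([ 1.26359670e+00,  1.31099029e-01,  1.48912964e+00,  9.08108284e-06,
        1.52301112e+00, -8.53764044e-02]), 'dq': array([ 0.00011043, -0.00113853, -0.00117827,  0.00091233, -0.00015251,
       -0.00152083]), 'joint_torque': array([ 1.43416437e-03, -5.61335778e+01, -4.93101561e+01,  7.71072786e-02,
        2.91572796e-02, -3.52177995e-05]), 'tool_pos': array([0.1318142 , 0.58482855, 0.21770673]), 'orientation': array([-3.47689194e-01, -3.12196028e+00,  2.53458237e-03]), 'force': array([ 0.39108242, -0.79949706,  0.675253  ]), 'wrist_torque': array([-0.01474063,  0.00750712, -0.0379995 ]), 'gripper_force': 0.0, 'opening': 0.09296660657695388}
```

View pics/scene0.png

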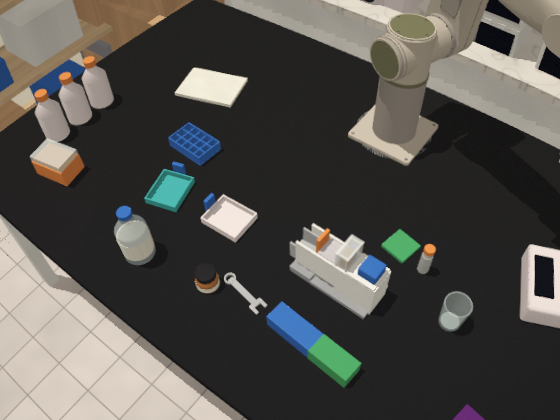

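View pics/top0.png

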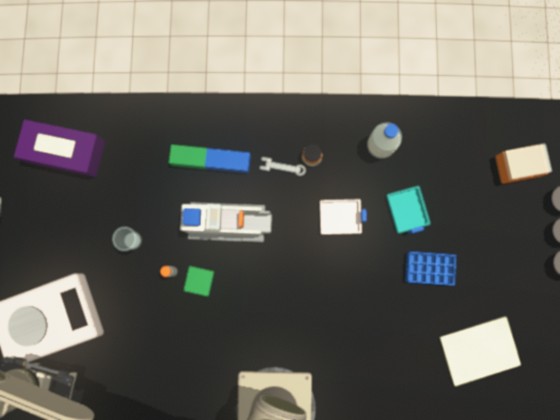

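The scene view shows the white tray at (229,217) with its blue tab at (210,201), and the dispenser at (340,270) with the orange lug at (322,240). The teal look-alike is at (170,190). In the top view the tray is at (341,217) with its tab to the right at (364,215). The dispenser is at (225,222), its lug at (240,219), and its chute faces right (world -y). Next I'll get rough positions.

```bash
cat > h.py <<'E'
import numpy as np, cv2
from plant import *
from scipy.spatial.transform import Rotation as R
def snap(name,fn=None):
    s=read_state(); im=read_camera(name); c=get_calibration(name)
    if name=="wrist":
        T=np.eye(4);T[:3,:3]=R.from_rotvec(s["orientation"]).as_matrix();T[:3,3]=s["tool_pos"]
        M=T@c["mount"]; Rc,e=M[:3,:3],M[:3,3]
    else: Rc,e=R.from_rotvec(c["orientation"]).as_matrix(),np.array(c["eye"])
    if fn: cv2.imwrite("pics/"+fn,im[:,:,::-1])
    K=np.array([[c["fx"],0,c["cx"]],[0,c["fy"],c["cy"]],[0,0,1]])
    return dict(im=im,R=Rc,e=e,K=K,d=np.array(c["dist_coeffs"]))
def ray(v,p):
    u=cv2.undistortPoints(np.array(p,float).reshape(-1,1,2),v["K"],v["d"]).reshape(-1,2)
    d=np.c_[u,np.ones(len(u))]@v["R"].T
    return d/np.linalg.norm(d,axis=1)[:,None]
def onplane(v,p,z):
    d=ray(v,p); return v["e"]+d*((z-v["e"][2])/d[:,2])[:,None]
def cross(vs,ps):
    A=np.zeros((3,3));b=np.zeros(3)
    for v,p in zip(vs,ps):
        d=ray(v,[p])[0];P=np.eye(3)-np.outer(d,d);A+=P;b+=P@v["e"]
    return np.linalg.solve(A,b)
def mask(im,kind):
    h=cv2.cvtColor(im,cv2.COLOR_RGB2HSV);H,S,V=[h[...,i].astype(int) for i in range(3)]
    m={"orange":(H>3)&(H<18)&(S>150)&(V>120),"blue":(H>100)&(H<125)&(S>130)&(V>50),"white":(S<60)&(V>140)}[kind]
    return m.astype(np.uint8)*255
def blobs(m,amin=30):
    n,l,s,c=cv2.connectedComponentsWithStats(m)
    return [(s[i,4],*np.round(c[i],1),l==i) for i in range(1,n) if s[i,4]>=amin]
E
python3 - <<'E'
from h import *
t=snap("top");s=snap("scene")
for n,v in(("top",t),("scene",s)):
  for k in("orange","blue","white"):
    print(n,k,[tuple(map(float,b[:3])) for b in blobs(mask(v["im"],k),20) if 150<b[1]<480 and 120<b[2]<330])
print("tray",onplane(t,[[341,217],[364,215]],.022),"lug",onplane(t,[[240,219]],.15), "chute",onplane(t,[[270,222]],.03))
E
```

```text
top orange [(55.0, 240.6, 219.1), (94.0, 164.9, 271.0)]
top blue [(131.0, 391.0, 130.1), (897.0, 227.5, 159.8), (259.0, 191.1, 216.6), (53.0, 363.8, 214.8), (65.0, 416.0, 230.0), (1613.0, 430.7, 268.1)]
top white [(490.0, 384.9, 139.7), (302.0, 281.5, 166.3), (1429.0, 340.1, 216.4), (2189.0, 230.1, 220.0)]
scene orange [(155.0, 322.6, 238.7), (120.0, 429.3, 249.3), (80.0, 205.1, 284.3)]
scene blue [(1353.0, 194.2, 143.2), (132.0, 178.5, 167.4), (132.0, 208.6, 200.5), (503.0, 371.8, 268.8), (1529.0, 292.9, 327.4)]
scene white [(1132.0, 377.5, 138.6), (1504.0, 228.7, 217.4), (131.0, 315.1, 230.2), (4146.0, 340.0, 271.9), (36.0, 425.4, 256.7), (377.0, 244.5, 292.5), (69.0, 208.4, 288.9), (350.0, 451.7, 316.4)]
tray [[ 0.57958263 -0.19137649  0.022     ]
 [ 0.58664414 -0.26101675  0.022     ]] lug [[0.55702951 0.10252492 0.15      ]] chute [[0.56067061 0.02295457 0.03      ]]
```

```bash
python3 -m crank '[[[1,-0.08,-0.08,-0.03,0,0,0],[1,-0.16,-0.16,-0.06,0,0,0],[1,-0.24,-0.24,-0.09,0,0,0],[1,-0.32,-0.32,-0.12,0,0,0],[1,-0.4,-0.4,-0.15,0,0,0]]]'; python3 -m crank '[[[1,-0.08,-0.08,0,0,0,0],[1,-0.16,-0.16,0,0,0,0],[1,-0.24,-0.24,0,0,0,0],[1,-0.32,-0.32,0,0,0,0],[1,-0.4,-0.4,0,0,0,0]]]'
```

```text
t: 0.82
tool_pos: [0.2836, 0.3446, 0.294]
orientation: [0.347, 3.122, 0.0]
force: [1.3, 0.0, 0.1]
opening: 0.0932
gripper_force: 0.0
t: 1.45
tool_pos: [0.4348, 0.1054, 0.2937]
orientation: [0.348, 3.122, 0.0]
force: [1.0, 0.2, 0.6]
opening: 0.093
gripper_force: 0.0
```

```bash
python3 -m crank '[[[1,-0.05,-0.07,0,0,0,-0.03],[1,-0.10,-0.14,0,0,0,-0.06],[1,-0.15,-0.2,0,0,0,-0.1],[1,-0.2,-0.28,0,0,0,-0.14],[1,-0.22,-0.32,0,0,0,-0.14]]]';python3 -m crank '[[[1,0,0,0,0,0,0],[1,0,0,0,0,0,0],[1,0,0,0,0,0,0],[1,0,0,0,0,0,0],[1,0,0,0,0,0,0]]]'
python3 - <<'E'
from h import *
v=snap("wrist","w1.png");s=read_state();print(s["tool_pos"],R.from_rotvec(s["orientation"]).as_matrix().round(3))
E
```

```text
t: 2.08
tool_pos: [0.5065, -0.0753, 0.2931]
orientation: [-0.004, -3.141, 0.0]
force: [-0.4, 0.3, -0.1]
opening: 0.0929
gripper_force: 0.0
t: 2.7
tool_pos: [0.5063, -0.0727, 0.2938]
orientation: [0.002, 3.141, -0.0]
force: [-1.0, -1.1, 1.1]
opening: 0.0929
gripper_force: 0.0
[ 0.5062897  -0.07279654  0.29375124] [[-1.     0.001  0.   ]
 [ 0.001  1.    -0.   ]
 [-0.    -0.    -1.   ]]
```

View pics/w1.png

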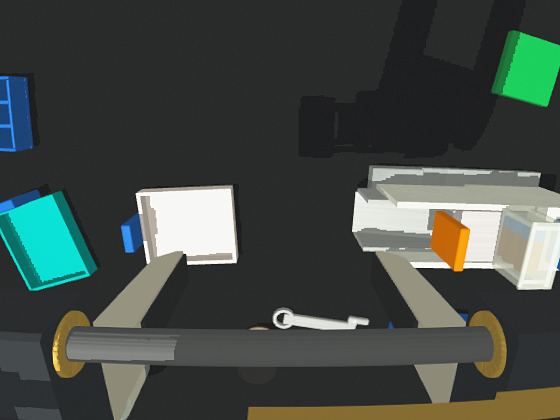

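The wrist view shows the tray at (136–238, 185–265) with its tab at (131,233). The chute front is at column ~355, rows 188–248, and the lug is at (450,240). I'll take a second viewpoint for triangulation.

```bash
python3 - <<'E'
from h import *;import pickle
pickle.dump(snap("wrist"),open("v1.pkl","wb"))
E
python3 -m crank '[[[1,-0.05,0,0,0,0,0],[1,-0.1,0.0,0,0,0,0],[1,-0.16,0.0,0.05,0,0,0],[1,-0.2,0.0,0.08,0,0,0],[1,-0.2,0.0,0.08,0,0,0]]]';python3 -m crank '[[[1,0,0,0,0,0,0],[1,0,0,0,0,0,0],[1,0,0,0,0,0,0],[1,0,0,0,0,0,0],[1,0,0,0,0,0,0]]]'
python3 - <<'E'
from h import *;import pickle
v=snap("wrist","w2.png");pickle.dump(v,open("v2.pkl","wb"))
E
```

```text
t: 3.42
tool_pos: [0.6059, -0.0731, 0.2513]
orientation: [-0.002, -3.138, -0.001]
force: [-0.0, -0.4, 0.2]
opening: 0.0931
gripper_force: 0.0
t: 4.05
tool_pos: [0.6063, -0.0734, 0.2539]
orientation: [0.003, 3.141, -0.0]
force: [1.3, -0.4, -0.0]
opening: 0.0927
gripper_force: 0.0
```

View pics/w2.png

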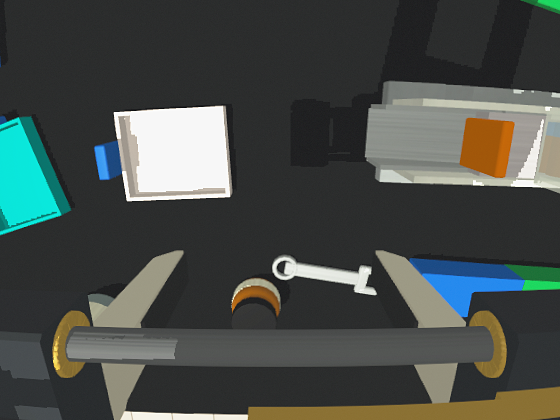

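Run:
```python
from h import *;import pickle
v1,v2=[pickle.load(open(f"v{i}.pkl","rb")) for i in(1,2)]
a=cv2.resize(v2["im"][70:195,350:560],None,fx=3.8,fy=3.8,interpolation=cv2.INTER_CUBIC)[:300]
a=cv2.resize(v2["im"][75:195,355:555],None,fx=3,fy=3,interpolation=cv2.INTER_NEAREST)
b=cv2.resize(v1["im"][160:280,345:545],None,fx=2,fy=2,interpolation=cv2.INTER_NEAREST)
o=np.zeros((600,800,3),np.uint8);o[:360,:600]=a;o[360:,:400]=b
c=v1["im"][175:275,110:250];c=cv2.resize(c,None,fx=2.4,fy=2.4,interpolation=cv2.INTER_NEAREST);o[360:600,410:746]=c
cv2.imwrite("pics/z.png",o[:,:,::-1])
for n,v in((1,v1),(2,v2)):
  for k,sel in(("white",lambda b:100<b[1]<260 and b[0]>2000),("blue",lambda b:b[1]<160),("orange",lambda b:b[1]>400)):
    for bl in blobs(mask(v["im"],k),60):
      if sel(bl):
        c=cv2.findContours(bl[3].astype(np.uint8),0,2)[0][0]
        print(n,k,bl[:3],cv2.approxPolyDP(c,4,True).reshape(-1,2).tolist())
```

```text
1 white (np.int32(9447), np.float64(174.8), np.float64(242.9)) [[231, 186], [136, 193], [148, 264], [94, 325], [140, 327], [140, 318], [182, 253], [187, 264], [236, 262]]
1 blue (np.int32(2273), np.float64(14.6), np.float64(114.5)) [[0, 76], [0, 150], [32, 148], [27, 79]]
1 blue (np.int32(416), np.float64(18.9), np.float64(200.3)) [[40, 195], [36, 189], [3, 201], [0, 212]]
1 blue (np.int32(616), np.float64(131.7), np.float64(234.1)) [[137, 213], [121, 225], [125, 252], [142, 243]]
1 orange (np.int32(1258), np.float64(446.2), np.float64(237.3)) [[436, 211], [430, 247], [460, 271], [453, 269], [460, 231], [469, 229]]
2 white (np.int32(9921), np.float64(174.0), np.float64(153.1)) [[224, 106], [114, 112], [126, 199], [229, 196]]
2 white (np.int32(2885), np.float64(135.7), np.float64(294.7)) [[182, 251], [153, 258], [107, 307], [89, 302], [93, 324], [140, 327]]
2 white (np.int32(2160), np.float64(143.7), np.float64(396.9)) [[102, 363], [114, 419], [247, 418], [124, 411], [144, 365]]
2 blue (np.int32(847), np.float64(107.6), np.float64(160.1)) [[116, 140], [94, 146], [99, 179], [121, 173]]
2 orange (np.int32(2547), np.float64(486.7), np.float64(145.6)) [[467, 118], [460, 164], [504, 176], [513, 122]]
```

View pics/z.png

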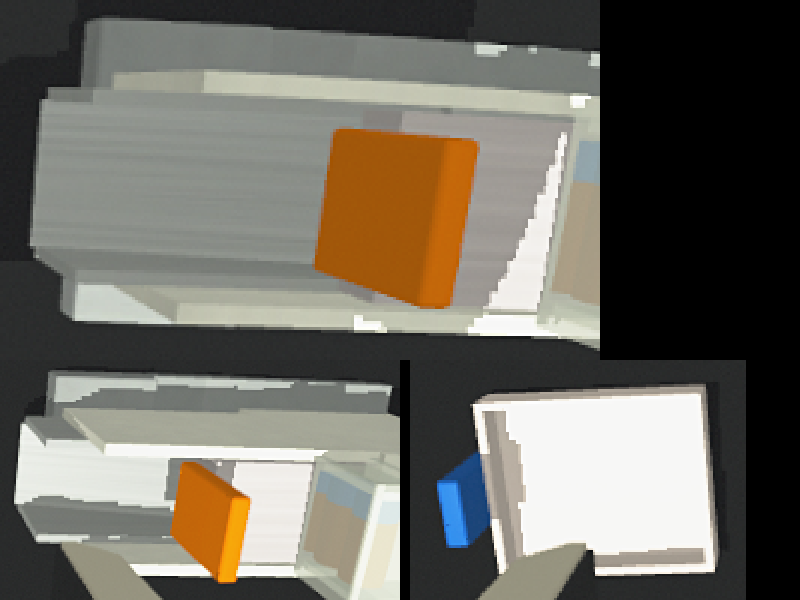

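Run:
```python
from h import *;import pickle
v=[pickle.load(open(f"v{i}.pkl","rb")) for i in(1,2)]
tp=[]
for w in v:
    m=mask(w["im"],"blue"); V=w["im"].max(2)
    b=[b for b in blobs(m,300) if 90<b[1]<150 and b[2]>100][0][3]
    th=cv2.threshold(V[b].reshape(-1,1),0,255,cv2.THRESH_OTSU)[0]
    y,x=np.nonzero(b&(V>th)); q=cv2.boxPoints(cv2.minAreaRect(np.c_[x,y].astype(np.float32)))
    tp.append(q.mean(0)); print("tab top",len(x),q.round(1).tolist())
print("tab",cross(v,tp).round(4), [onplane(w,[p],.055).round(4).tolist() for w,p in zip(v,tp)])
P={"lipA":((356,189),(369,104.3)),"lipB":((352.5,231.5),(366,157.3)),
"lugA":((469,227.5),(514.3,122.7)),"lugB":((461.5,270),(505.7,177.3)),
"trayL-":((136,193-1),(114,112))}
for k,p in P.items(): print(k,cross(v,p).round(4))
print("lip onplane .03",onplane(v[1],[P["lipA"][1],P["lipB"][1]],.03).round(4).tolist(),onplane(v[0],[P["lipA"][0],P["lipB"][0]],.03).round(4).tolist())
print("lug onplane .15",onplane(v[1],[P["lugA"][1],P["lugB"][1]],.15).round(4).tolist(),onplane(v[0],[P["lugA"][0],P["lugB"][0]],.15).round(4).tolist())
print("foot",onplane(v[1],[(384,81),(380,181.7)],.022).round(4).tolist())
print("tray L",onplane(v[1],[(114,112),(126,199)],.022).round(4).tolist(),"R",onplane(v[1],[(224,106),(231,196)],.022).round(4).tolist())
```

```text
tab top 231 [[120.69999694824219, 226.10000610351562], [129.0, 224.60000610351562], [133.8000030517578, 251.3000030517578], [125.4000015258789, 252.8000030517578]]
tab top 343 [[93.5, 146.1999969482422], [103.5999984741211, 144.60000610351562], [109.30000305175781, 178.60000610351562], [99.19999694824219, 180.3000030517578]]
tab [ 0.5842 -0.2572  0.052 ] [[[0.5831, -0.2558, 0.055]], [[0.5838, -0.2557, 0.055]]]
lipA [0.5282 0.0216 0.0299]
lipB [0.5839 0.0214 0.0279]
lugA [0.539  0.1085 0.1435]
lugB [0.5812 0.1055 0.1476]
trayL- [ 0.5341 -0.2533  0.0175]
lip onplane .03 [[0.5281, 0.0214, 0.03], [0.5837, 0.0214, 0.03]] [[0.5282, 0.0217, 0.03], [0.5831, 0.0205, 0.03]]
lug onplane .15 [[0.539, 0.1052, 0.15], [0.5811, 0.1049, 0.15]] [[0.5364, 0.1038, 0.15], [0.5796, 0.1032, 0.15]]
foot [[0.504, 0.0381, 0.022], [0.6123, 0.0409, 0.022]]
tray L [[0.534, -0.2511, 0.022], [0.6315, -0.2486, 0.022]] R [[0.5299, -0.1308, 0.022], [0.6285, -0.1269, 0.022]]
```

Run:
```python
from h import *;import pickle
v=[pickle.load(open(f"v{i}.pkl","rb")) for i in(1,2)]
w=v[1]
def edge(w,cols,r0,r1,z,name):
    g=cv2.GaussianBlur(cv2.cvtColor(w["im"],cv2.COLOR_RGB2GRAY).astype(float),(3,3),0)
    pts=[]
    for c in cols:
        d=np.abs(np.diff(g[r0:r1,c])); i=int(d.argmax()); pts.append((c,r0+i+.5))
    P=onplane(w,pts,z)[:,:2]
    a,b=np.polyfit(P[:,1],P[:,0],1);r=P[:,0]-a*P[:,1]-b;k=abs(r)<.0015
    a,b=np.polyfit(P[k,1],P[k,0],1); print(name,"slope dx/dy",a.round(4),"n",k.sum(),"x at y=.1",(a*.1+b).round(4),"x at .0214",(a*.0214+b).round(4))
edge(w,range(388,545,4),72,95,.022,"footA v2")
edge(w,range(425,525,4),178,192,.111,"wallB v2")
edge(v[0],range(375,535,4),160,182,.022,"footA v1")
w=v[1]
for z,c in((.022,None),):
  # tray edges
  edge(w,range(122,220,4),100,118,.022,"tray A"); edge(w,range(130,226,4),190,206,.022,"tray B")
```

```text
footA v2 slope dx/dy 0.0313 n 40 x at y=.1 0.5051 x at .0214 0.5026
wallB v2 slope dx/dy 0.0271 n 25 x at y=.1 0.5958 x at .0214 0.5937
footA v1 slope dx/dy -0.044 n 10 x at y=.1 0.5085 x at .0214 0.512
tray A slope dx/dy -0.036 n 25 x at y=.1 0.5209 x at .0214 0.5237
tray B slope dx/dy -0.0354 n 24 x at y=.1 0.6215 x at .0214 0.6243
```

```bash
python3 -m crank '[[[0,0.01,-0.09,0,0,0,0],[0,0.02,-0.19,0,0,0,-0.01],[0,0.04,-0.29,0.1,0,0,-0.022],[0,0.045,-0.365,0.2,0,0,-0.022],[0,0.045,-0.365,0.308,0,0,-0.022]]]'; python3 -m crank '[[[0,0,0,0,0,0,0],[0,0,0,0,0,0,0],[0,0,0,0,0,0,0],[0,0,0,0,0,0,0],[0,0,0,0,0,0,0]]]'
python3 - <<'E'
from h import *
v=snap("wrist","w3.png");s=read_state();print(s["tool_pos"],R.from_rotvec(s["orientation"]).as_matrix()[:,1].round(4))
m=mask(v["im"],"blue");print([b[:3] for b in blobs(m,100)])
E
```

```text
t: 4.72
tool_pos: [0.5837, -0.2592, 0.0995]
orientation: [-0.047, 3.138, -0.003]
force: [0.4, 0.3, -0.4]
opening: 0.0481
gripper_force: 0.0
t: 5.35
tool_pos: [0.5842, -0.2558, 0.1011]
orientation: [-0.052, 3.139, -0.002]
force: [0.0, -0.7, -0.3]
opening: 0.0467
gripper_force: 0.0
[ 0.58395509 -0.25576904  0.10062796] [-3.300e-02  9.995e-01 -7.000e-04]
[(np.int32(5001), np.float64(43.0), np.float64(28.8)), (np.int32(1722), np.float64(43.1), np.float64(157.2)), (np.int32(1349), np.float64(275.8), np.float64(223.7))]
```

View pics/w3.png

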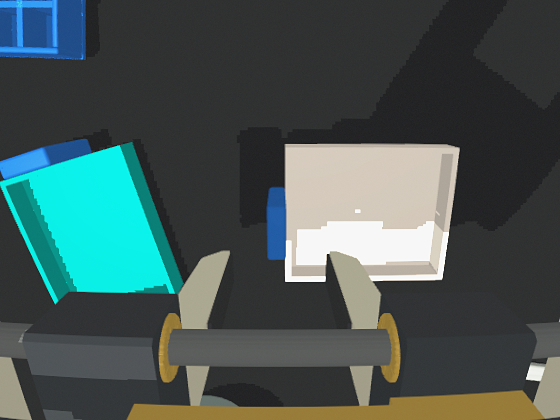

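The blue tab (276,224) sits centred between the fingertips (columns 230–335), and the teal look-alike is clear of the left finger. I'll descend and grip.

```bash
python3 -m crank '[[[0,0,0,0.04,0,0,0],[0,0,0,0.08,0,0,0],[0,0,0,0.11,0,0,0],[0,0,0,0.136,0,0,0],[0,0,0,0.136,0,0,0]]]' 20; python3 -m crank '[[[-1,0,0,0,0,0,0],[-1,0,0,0,0,0,0],[-1,0,0,0,0,0,0],[-1,0,0,0,0,0,0],[-1,0,0,0,0,0,0]]]' 20
```

```text
t: 6.02
tool_pos: [0.5823, -0.2553, 0.0297]
orientation: [0.051, -3.139, -0.002]
force: [-0.3, -0.1, 0.2]
opening: 0.046
gripper_force: 0.0
t: 6.65
tool_pos: [0.5838, -0.2561, 0.0322]
orientation: [-0.051, 3.14, -0.001]
force: [-0.4, 0.2, 2.7]
opening: 0.0122
gripper_force: 20.0
```

```bash
python3 -m crank '[[[-1,0.004,0.02,0,0,0,0.004],[-1,0.009,0.06,0,0,0,0.008],[-1,0.014,0.1,0,0,0,0.013],[-1,0.019,0.13,0,0,0,0.018],[-1,0.024,0.16,0,0,0,0.02]]]' ; python3 -m crank '[[[-1,0.006,0.04,0,0,0,0.005],[-1,0.012,0.08,0,0,0,0.01],[-1,0.018,0.12,0,0,0,0.015],[-1,0.022,0.15,0,0,0,0.021],[-1,0.024,0.16,0,0,0,0.021]]]'; python3 -m crank '[[[-1,0,0,0,0,0,0],[-1,0,0,0,0,0,0],[-1,0,0,0,0,0,0],[-1,0,0,0,0,0,0],[-1,0,0,0,0,0,0]]]'
```

```text
t: 7.28
tool_pos: [0.5691, -0.1751, 0.0322]
orientation: [-0.003, 3.141, -0.001]
force: [-0.1, -3.8, 5.6]
opening: 0.012
gripper_force: 20.0
t: 7.9
tool_pos: [0.5569, -0.095, 0.0322]
orientation: [0.048, 3.14, -0.001]
force: [2.3, -4.3, 6.1]
opening: 0.0118
gripper_force: 20.0
t: 8.52
tool_pos: [0.5567, -0.0946, 0.0321]
orientation: [0.049, 3.141, 0.002]
force: [0.0, 1.3, 8.4]
opening: 0.0119
gripper_force: 20.0
```

Run:
```python
from h import *
v=snap("wrist","w4.png");s=read_state();print(s["tool_pos"],R.from_rotvec(s["orientation"]).as_matrix()[:,1].round(4),s["force"])
```

```text
[ 0.55676815 -0.09463606  0.03214561] [0.0313 0.9995 0.0013] [-0.21707811  2.04494479  8.11653506]
```

View pics/w4.png

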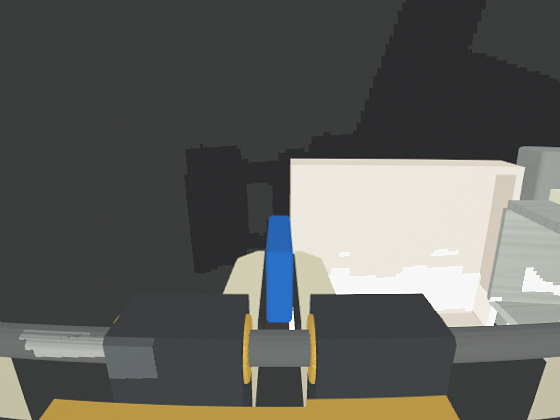

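The tray is held by the tab. Its plain end (column ~520) is about 1 cm short of the foot, and the chute lip overlaps the rim. I'll close the gap while watching the force.

```bash
python3 -m crank '[[[-1,0.002,0.004,0,0,0,0],[-1,0.004,0.008,0,0,0,0],[-1,0.006,0.012,0,0,0,0],[-1,0.006,0.015,0,0,0,0],[-1,0.006,0.016,0,0,0,0]]]'; python3 -m crank '[[[-1,0,0.001,0,0,0,0],[-1,0,0.002,0,0,0,0],[-1,0,0.003,0,0,0,0],[-1,0,0.003,0,0,0,0],[-1,0,0.003,0,0,0,0]]]'
```

```text
t: 9.2
tool_pos: [0.5541, -0.0878, 0.0322]
orientation: [0.049, 3.14, -0.001]
force: [-0.9, -5.1, 5.6]
opening: 0.0118
gripper_force: 20.0
t: 9.82
tool_pos: [0.5541, -0.0864, 0.0321]
orientation: [0.05, 3.141, -0.001]
force: [-0.2, -4.1, 6.9]
opening: 0.0114
gripper_force: 20.0
```

```bash
python3 -m crank '[[[-1,0,0.001,0,0,0,0],[-1,0,0.002,0,0,0,0],[-1,0,0.003,0,0,0,0],[-1,0,0.003,0,0,0,0],[-1,0,0.003,0,0,0,0]]]'; python3 -m crank '[[[-1,0,0.001,0,0,0,0],[-1,0,0.002,0,0,0,0],[-1,0,0.003,0,0,0,0],[-1,0,0.003,0,0,0,0],[-1,0,0.003,0,0,0,0]]]'
```

```text
t: 10.45
tool_pos: [0.5541, -0.0854, 0.0322]
orientation: [0.05, 3.141, -0.002]
force: [0.7, -6.8, 6.3]
opening: 0.0118
gripper_force: 20.0
t: 11.08
tool_pos: [0.5545, -0.0852, 0.0322]
orientation: [0.05, 3.14, -0.005]
force: [1.4, -13.3, 3.7]
opening: 0.012
gripper_force: 20.0
```

```bash
python3 -m crank '[[[-1,0,-0.001,0,0,0,0],[-1,0,-0.002,0,0,0,0],[0,0,-0.002,0,0,0,0],[0,0,-0.002,0,0,0,0],[0,0,-0.002,0,0,0,0]]]'; python3 -m crank '[[[0,0,0,-0.04,0,0,0],[0,0,0,-0.15,0,0,0],[0,-0.05,0.1,-0.25,0,0,0],[-1,-0.1,0.14,-0.37,0,0,0],[-1,-0.1,0.14,-0.42,0,0,0]]]';python3 -m crank '[[[-1,0,0,0,0,0,0],[-1,0,0,0,0,0,0],[-1,0,0,0,0,0,0],[-1,0,0,0,0,0,0],[-1,0,0,0,0,0,0]]]'
python3 - <<'E'
from h import *;import pickle
v=snap("wrist","w5.png");s=read_state();print(s["tool_pos"],R.from_rotvec(s["orientation"]).as_matrix()[:,1].round(4));pickle.dump(v,open("v5.pkl","wb"))
E
```

```text
t: 11.7
tool_pos: [0.5533, -0.0839, 0.0309]
orientation: [-0.049, -3.14, -0.001]
force: [0.9, -0.1, 0.2]
opening: 0.0374
gripper_force: 0.0
t: 12.32
tool_pos: [0.6077, -0.0147, 0.2463]
orientation: [0.047, 3.137, 0.0]
force: [0.9, 0.4, -0.3]
opening: 0.0313
gripper_force: 0.0
t: 12.95
tool_pos: [0.6059, -0.0164, 0.2409]
orientation: [-0.05, -3.14, -0.0]
force: [0.4, -0.0, 0.0]
opening: 0.0007
gripper_force: 0.0
[ 0.60601887 -0.01643853  0.24112743] [3.200e-02 9.995e-01 1.000e-04]
```

View pics/w5.png

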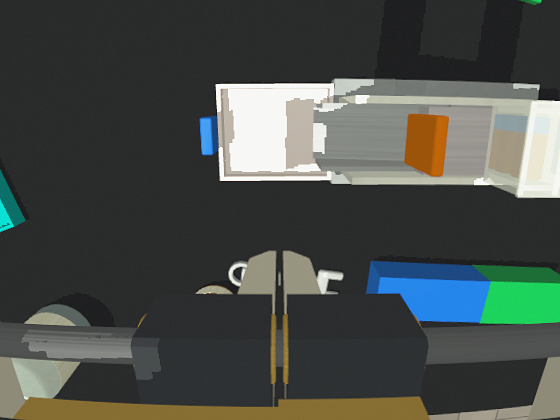

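The tray (218–333, 84–180) sits flush against the foot at column 333 under the chute, with the tab outward. I'll check how square and centred it is, and re-measure the lug.

Run:
```python
from h import *;import pickle
w=pickle.load(open("v5.pkl","rb"))
g=cv2.GaussianBlur(cv2.cvtColor(w["im"],cv2.COLOR_RGB2GRAY).astype(float),(3,3),0)
def edge(cols,r0,r1,z,name,first=1):
    pts=[]
    for c in cols:
        col=g[r0:r1,c] if first==1 else g[r0:r1,c][::-1]
        d=np.diff(col); k=np.nonzero(d>12)[0]
        if len(k): 
            k=k[0]; 
            while k+1<len(d) and d[k+1]>d[k]:k+=1
            pts.append((c,r0+k+.5 if first==1 else r1-1-k-.5))
    P=onplane(w,pts,z)[:,:2]
    for _ in range(3):
        a,b=np.polyfit(P[:,1],P[:,0],1);r=P[:,0]-a*P[:,1]-b;P=P[abs(r)<.0015]
    print(name,"slope",a.round(4),len(P),"x at y=.041",(a*.041+b).round(4),"x at -.019",(a*-.019+b).round(4))
edge(range(224,326,3),72,100,.022,"trayA");edge(range(226,320,3),165,195,.022,"trayB",-1)
edge(range(340,530,4),70,95,.022,"footA");edge(range(334,350,1),165,200,.022,"footB",-1)
m=mask(w["im"],"orange")
b=max(blobs(m,300),key=lambda b:b[0])[3];V=w["im"].max(2)
th=cv2.threshold(V[b].reshape(-1,1),0,255,cv2.THRESH_OTSU)[0]
y,x=np.nonzero(b&(V>th));q=cv2.boxPoints(cv2.minAreaRect(np.c_[x,y].astype(np.float32)))
print(q.round(1).tolist(),onplane(w,q,.15).round(4).tolist())
```

```text
trayA slope 0.021 34 x at y=.041 0.5078 x at -.019 0.5065
trayB slope 0.033 32 x at y=.041 0.6093 x at -.019 0.6073
footA slope 0.0279 48 x at y=.041 0.5037 x at -.019 0.502
footB slope 0.0304 16 x at y=.041 0.6125 x at -.019 0.6107
[[430.1000061035156, 174.89999389648438], [436.3999938964844, 115.0], [448.5, 116.30000305175781], [442.20001220703125, 176.1999969482422]] [[0.5799, 0.0951, 0.15], [0.5373, 0.0966, 0.15], [0.5383, 0.1055, 0.15], [0.5811, 0.1044, 0.15]]
```

The tray is centred within 0.5 mm and parallel within 0.2°. The lug's back face is at (0.560, 0.105). Next, shut fingers go down behind it.

```bash
python3 -m crank '[[[-1,0.03,0.08,0,0,0,0],[-1,0.06,0.17,0,0,0,0],[-1,0.09,0.25,0,0,0,0],[-1,0.1,0.292,0.04,0,0,0],[-1,0.1,0.292,0.06,0,0,0]]]'; python3 -m crank '[[[-1,0,0,0,0,0,0],[-1,0,0,0,0,0,0],[-1,0,0,0,0,0,0],[-1,0,0,0,0,0,0],[-1,0,0,0,0,0,0]]]'
```

```text
t: 13.62
tool_pos: [0.5601, 0.1325, 0.2105]
orientation: [-0.046, -3.14, 0.0]
force: [-0.5, 0.2, 0.9]
opening: 0.0002
gripper_force: 0.0
t: 14.25
tool_pos: [0.5611, 0.131, 0.2119]
orientation: [0.05, 3.141, 0.0]
force: [0.4, -0.5, 0.2]
opening: 0.0003
gripper_force: 0.0
```

```bash
python3 -m crank '[[[-1,0,0,0.04,0,0,0],[-1,0,0,0.08,0,0,0],[-1,0,0,0.11,0,0,0],[-1,0,0,0.13,0,0,0],[-1,0,0,0.14,0,0,0]]]'; python3 -m crank '[[[-1,0,0,0.01,0,0,0],[-1,0,0,0.02,0,0,0],[-1,0,0,0.03,0,0,0],[-1,0,0,0.04,0,0,0],[-1,0,0,0.046,0,0,0]]]'
```

```text
t: 14.88
tool_pos: [0.5606, 0.1312, 0.1407]
orientation: [-0.05, -3.14, 0.0]
force: [-0.2, 0.6, -0.2]
opening: 0.0002
gripper_force: 0.0
t: 15.5
tool_pos: [0.5608, 0.1312, 0.1183]
orientation: [-0.05, -3.141, 0.0]
force: [0.2, 0.2, -0.2]
opening: 0.0006
gripper_force: 0.0
```

```bash
python3 -m crank '[[[-1,0,-0.008,0,0,0,0],[-1,0,-0.016,0,0,0,0],[-1,0,-0.02,0,0,0,0],[-1,0,-0.024,0,0,0,0],[-1,0,-0.028,0,0,0,0]]]'; python3 -m crank '[[[-1,0,-0.004,0,0,0,0],[-1,0,-0.007,0,0,0,0],[-1,0,-0.01,0,0,0,0],[-1,0,-0.01,0,0,0,0],[-1,0,-0.01,0,0,0,0]]]'
```

```text
t: 16.12
tool_pos: [0.5607, 0.1177, 0.1189]
orientation: [0.049, 3.141, 0.001]
force: [0.5, 5.9, 0.6]
opening: 0.0008
gripper_force: 2.6
t: 16.75
tool_pos: [0.5606, 0.1128, 0.1189]
orientation: [0.049, 3.141, 0.001]
force: [0.7, 5.0, -0.5]
opening: 0.0004
gripper_force: 2.6
```

```bash
python3 -m crank '[[[-1,0,-0.01,0,0,0,0],[-1,0,-0.02,0,0,0,0],[-1,0,-0.03,0,0,0,0],[-1,0,-0.04,0,0,0,0],[-1,0,-0.05,0,0,0,0]]]'; python3 -m crank '[[[-1,0,-0.01,0,0,0,0],[-1,0,-0.02,0,0,0,0],[-1,0,-0.03,0,0,0,0],[-1,0,-0.036,0,0,0,0],[-1,0,-0.042,0,0,0,0]]]';  python3 -m crank '[[[-1,0,-0.003,0,0,0,0],[-1,0,-0.006,0,0,0,0],[-1,0,-0.008,0,0,0,0],[-1,0,-0.01,0,0,0,0],[-1,0,-0.01,0,0,0,0]]]'
```

```text
t: 17.38
tool_pos: [0.5599, 0.0881, 0.1189]
orientation: [0.049, 3.14, 0.003]
force: [2.2, 7.6, -1.0]
opening: 0.0003
gripper_force: 3.9
t: 18.0
tool_pos: [0.5593, 0.0677, 0.1189]
orientation: [0.049, 3.14, 0.004]
force: [2.8, 10.5, -0.5]
opening: 0.0003
gripper_force: 4.9
t: 18.62
tool_pos: [0.5592, 0.0628, 0.1189]
orientation: [0.049, 3.14, 0.004]
force: [2.4, 10.0, -0.6]
opening: 0.0007
gripper_force: 4.9
```

```bash
python3 -m crank '[[[-1,0,-0.002,0,0,0,0],[-1,0,-0.004,0,0,0,0],[-1,0,-0.006,0,0,0,0],[-1,0,-0.006,0,0,0,0],[-1,0,-0.006,0,0,0,0]]]'; python3 -m crank '[[[-1,0,-0.002,0,0,0,0],[-1,0,-0.004,0,0,0,0],[-1,0,-0.006,0,0,0,0],[-1,0,-0.006,0,0,0,0],[-1,0,-0.006,0,0,0,0]]]'
```

```text
t: 19.25
tool_pos: [0.5591, 0.0614, 0.119]
orientation: [0.048, 3.14, 0.007]
force: [3.1, 16.6, -1.2]
opening: 0.0001
gripper_force: 8.2
t: 19.88
tool_pos: [0.5591, 0.0612, 0.119]
orientation: [0.046, 3.14, 0.014]
force: [5.2, 29.3, -1.2]
opening: 0.0005
gripper_force: 14.4
```

The stop is at y = 0.0613, where the force rises sharply. I'll relax a little, hold while the vial rolls, and check.

```bash
python3 -m crank '[[[-1,0,0.003,0,0,0,0],[-1,0,0.005,0,0,0,0],[-1,0,0.005,0,0,0,0],[-1,0,0.005,0,0,0,0],[-1,0,0.005,0,0,0,0]]]'; python3 -m crank '[[[-1,0,0,0,0,0,0],[-1,0,0,0,0,0,0],[-1,0,0,0,0,0,0],[-1,0,0,0,0,0,0],[-1,0,0,0,0,0,0]]]'
python3 - <<'E'
from h import *
s=snap("scene")["im"][150:320,190:420];t=snap("top")["im"][180:260,160:400]
o=np.zeros((600,800,3),np.uint8);o[:340,:460]=cv2.resize(s,None,fx=2,fy=2);o[345:585,:720]=cv2.resize(t,None,fx=3,fy=3)
cv2.imwrite("pics/c.png",o[:,:,::-1])
E
```

```text
t: 20.5
tool_pos: [0.5591, 0.0614, 0.119]
orientation: [0.047, 3.14, 0.008]
force: [3.3, 18.5, -1.5]
opening: 0.0003
gripper_force: 9.2
t: 21.12
tool_pos: [0.5591, 0.0614, 0.119]
orientation: [0.047, 3.14, 0.008]
force: [2.9, 17.3, -0.7]
opening: 0.0004
gripper_force: 9.2
```

View pics/c.png

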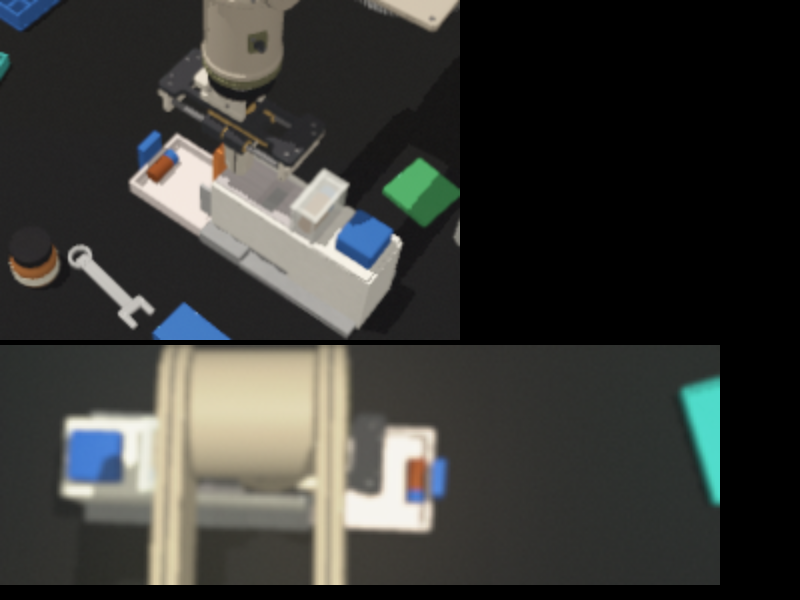

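One amber vial lies in the tray beside the tab (scene crop (162,165), top crop (416,480)). I'll ease the slide back now.

```bash
python3 -m crank '[[[-1,0,0.01,0,0,0,0],[-1,0,0.02,0,0,0,0],[-1,0,0.03,0,0,0,0],[-1,0,0.04,0,0,0,0],[-1,0,0.05,0,0,0,0]]]'; python3 -m crank '[[[-1,0,0.01,0,0,0,0],[-1,0,0.02,0,0,0,0],[-1,0,0.03,0,0,0,0],[-1,0,0.04,0,0,0,0],[-1,0,0.05,0,0,0,0]]]';  python3 -m crank '[[[-1,0,0.004,0,0,0,0],[-1,0,0.008,0,0,0,0],[-1,0,0.012,0,0,0,0],[-1,0,0.014,0,0,0,0],[-1,0,0.016,0,0,0,0]]]'; python3 -m crank '[[[-1,0,0.002,0,0,0,0],[-1,0,0.004,0,0,0,0],[-1,0,0.006,0,0,0,0],[-1,0,0.008,0,0,0,0],[-1,0,0.01,0,0,0,0]]]'
```

```text
t: 21.85
tool_pos: [0.5598, 0.084, 0.1189]
orientation: [0.049, 3.14, 0.002]
force: [1.1, 6.8, 0.1]
opening: 0.0003
gripper_force: 3.6
t: 22.48
tool_pos: [0.5604, 0.1084, 0.1189]
orientation: [0.049, 3.141, 0.001]
force: [-0.1, 4.4, 0.0]
opening: 0.0006
gripper_force: 2.4
t: 23.1
tool_pos: [0.5606, 0.1158, 0.1189]
orientation: [0.05, 3.141, 0.0]
force: [0.6, 4.8, 2.0]
opening: 0.0008
gripper_force: 2.4
t: 23.72
tool_pos: [0.5608, 0.1207, 0.1188]
orientation: [0.05, 3.141, -0.0]
force: [1.7, 3.3, 3.0]
opening: 0.0002
gripper_force: 2.1
```

```bash
python3 -m crank '[[[-1,0,0.001,0,0,0,0],[-1,0,0.002,0,0,0,0],[-1,0,0.003,0,0,0,0],[-1,0,0.004,0,0,0,0],[-1,0,0.005,0,0,0,0]]]'; python3 -m crank '[[[-1,0,0.002,0,0,0,0],[-1,0,0.004,0,0,0,0],[-1,0,0.006,0,0,0,0],[-1,0,0.008,0,0,0,0],[-1,0,0.01,0,0,0,0]]]'
```

```text
t: 24.35
tool_pos: [0.5602, 0.1228, 0.1181]
orientation: [-0.05, -3.14, 0.001]
force: [-1.3, 0.4, -0.5]
opening: 0.0005
gripper_force: 0.0
t: 24.98
tool_pos: [0.5608, 0.1283, 0.1186]
orientation: [-0.05, -3.141, 0.0]
force: [-0.1, -0.5, 0.3]
opening: 0.0007
gripper_force: 0.0
```

Contact was lost at y ≈ 0.122, so the slide is home. I'll lift out, clear away, and check.

```bash
python3 -m crank '[[[-1,0,0,-0.05,0,0,0],[-1,0,0,-0.1,0,0,0],[-1,0,0,-0.18,0,0,0],[-1,0,0,-0.25,0,0,0],[-1,-0.05,-0.08,-0.27,0,0,0]]]'; python3 -m crank '[[[-1,-0.05,-0.1,0,0,0,0],[-1,-0.05,-0.2,0,0,0,0],[-1,-0.05,-0.22,0,0,0,0],[-1,-0.05,-0.22,0,0,0,0],[-1,-0.05,-0.22,0,0,0,0]]]'; python3 -m crank '[[[-1,0,0,0,0,0,0],[-1,0,0,0,0,0,0],[-1,0,0,0,0,0,0],[-1,0,0,0,0,0,0],[-1,0,0,0,0,0,0]]]'
python3 - <<'E'
from h import *
v=snap("wrist","w6.png")
w=v
m=mask(w["im"],"orange")
for b in blobs(m,300):
    V=w["im"].max(2);b=b[3];th=cv2.threshold(V[b].reshape(-1,1),0,255,cv2.THRESH_OTSU)[0]
    y,x=np.nonzero(b&(V>th));q=cv2.boxPoints(cv2.minAreaRect(np.c_[x,y].astype(np.float32)))
    print(onplane(w,q,.15).round(4).tolist())
E
```

```text
t: 25.6
tool_pos: [0.5856, 0.0895, 0.2576]
orientation: [0.043, 3.136, 0.002]
force: [0.8, 0.1, -0.6]
opening: 0.0005
gripper_force: 0.0
t: 26.22
tool_pos: [0.6061, -0.0219, 0.2537]
orientation: [0.048, 3.141, 0.001]
force: [-0.7, 0.1, 0.2]
opening: 0.0004
gripper_force: 0.0
t: 26.85
tool_pos: [0.6061, -0.0233, 0.2536]
orientation: [-0.05, -3.141, -0.0]
force: [0.0, 0.3, 0.4]
opening: 0.0004
gripper_force: 0.0
[[0.5798, 0.0954, 0.15], [0.5375, 0.0966, 0.15], [0.5385, 0.1055, 0.15], [0.5809, 0.1047, 0.15]]
[[0.5611, -0.0558, 0.15], [0.5394, -0.0544, 0.15], [0.5398, -0.045, 0.15], [0.5615, -0.0462, 0.15]]
```

View pics/w6.png

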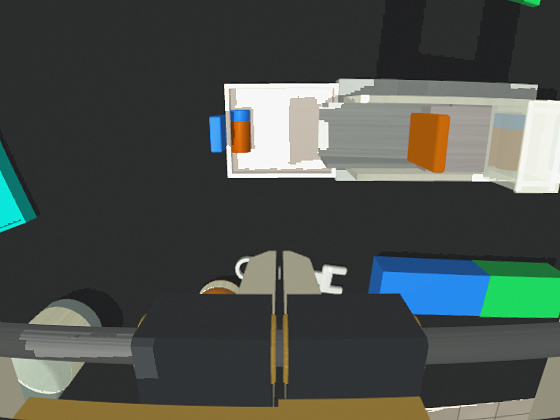

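The vial lies in the tray at (241,131), the tray is still flush with the foot (column ~335), and the lug is back within 0.3 mm of its original position.

```bash
python3 -c "from plant import *; print(close_job())"
```

```text
the job is handed in; nothing more can be done
None
```

The job is done and handed in at about 27 s: the tray is docked square against the foot, one vial is in it, and the slide was eased fully home without snapping.

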